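Turn over a casting mould and rap the stuck blocks out

ROBOT

A 7-joint arm with a two-finger parallel gripper is mounted at the origin on a cart in front of the work surface, level with it; the furniture and walls round the work are solid. World frame = base frame: x ahead of the robot, y to its left, z up, the work surface at z = 0. Lengths are in m, angles in rad, forces in N, time in s.
With the tool pointing down it reaches from about 0.35 to 0.9 m from the base axis. Payload 19.9 kg.
Tool frame: the origin (TCP) lies between the finger pads; the fingertips stand 19 mm ahead of it and the grasp point (between the pads) is the TCP; z points along the fingers, y is the line along which they close (so a half turn about z gives the same grasp; the last joint's range is limited). The gripper opens to 94 mm and grips with 3 to 60 N. Pads are 16 mm wide; open, the fingers measure 119 mm over their backs; the gripper's body (75 mm by 177 mm) begins 78 mm behind the grasp point.
Start: joints at [-1.256, 0.417, -0.01, 1.614, 0.005, 1.111, -0.053], TCP at [0.218, 0.586, 0.224] pointing down, gripper open.
Joint ranges: [-2.81, 2.81], [-0.39, 2.02], [-1.27, 1.25], [0.06, 2.57], [-1.19, 4.33], [0.19, 2], [-2.82, 2.82]. Speed limits (rad/s): [1.89, 1.89, 2.39, 2.39, 3.01, 3.01, 3.01].

INTERFACE

Orientations are given as a 3x3 rotation matrix whose columns are the frame's x, y, z axes.
In Python, from rig import robot gives the robot as it stands. Calls block until the motion is done:
- robot.move_ptp(position, orientation): joint-space move of the TCP to a pose.
- robot.move_linear(position, velocity=0.15, frame=None, threshold=None): straight line of the TCP; frame=None keeps the orientation; velocity is the mean speed in m/s. With threshold (N) it stops when the force on the tool has changed by that much, and returns True; else False.
- robot.goto_joints(angles): joint-space move.
- robot.gripper_to(opening): finger opening in m; the grip force is fixed at half the most; returns when the fingers have stopped.
- robot.pause(seconds).
- robot.ik(position, orientation): joint angles nearest the present ones, or None.
- robot.get_state(): the state.
- robot.grab_frame(name): name is "scene" or "top" or "wrist"; returns the picture (480x640x3 uint8, red, green, blue); there is no depth.
- robot.camera_info(name): a dict with "fx", "fy", "cx", "cy" (pixels), "dist" ([k1, k2, p1, p2, k3] as OpenCV has them; the pictures are not rectified), "rvec" (rotation vector, rad) and "tvec" (3), from world to camera coordinates, as OpenCV has them. Camera axes: x right, y down, z forward; pixel columns grow to the right and rows downward; lengths in m; the calibration is good to about 2 mm. A picture is of the moment at which its call begins: read the wrist's pose just before it. camera_info takes no time and is no camera call; for the wrist camera it gives the pose at the moment of the call.
A pose or a line that the arm cannot do raises robot.PlanningError and nothing moves.
- robot.sign_off(): hands the job in; it is judged then, once.
The state is a dict: "time": time; "qpos": joint angles; "joint_vel": joint speeds; "effort": joint torques, N m; "ee_pos": TCP position; "tool_rot": TCP orientation; "force": force on the tool from outside, world axes, zero at the start; "moment": the same for the moment, N m; "opening": finger opening in m; "grasp_force": force on a finger pad.
Only numpy, scipy, OpenCV 4.12 (cv2) and the standard library are available. Lean on these libraries where they do the work, as an engineer would, in place of code of your own. Each camera call takes 0.05 s, during which the arm holds its last target. There are 200 camera calls.

TASK

Swing the hinged casting mould over by its handle so that it lies face down above the catch pan, and rap it on its posts - raise the handle about a hand's breadth and let it drop, as often as it takes - until all three stuck blocks have fallen out into the pan. Leave the mould turned over and let go of it; do not touch the blocks with the gripper, and leave the beaker, bottle and dish where they are.

Things in the scene. Friction and masses are not known exactly. Their poses are not given: they have to be found in the camera images.
- stand: fixed stand of the flip-over casting mould, grey base 176 x 230 mm. Origin: on the worktop under the hinge. The hinge axis runs along the stand's x, 62 mm above the worktop. At the start the mould lies on the stand's +y side; the catch pan and the two steel anvil posts that stop the turned mould are on its -y side.
- mould (a joint): turn of the mould about the hinge, rad: 0 = lying face up as found, pi/2 = upright, pi = turned over, face down above the catch pan on the anvil posts. It swings with light damping and falls by its own weight to either side of upright; 0.45 kg, 2 to 4 N at the handle lift it.
- handle (a point): middle of the straight round bar of the mould's U-shaped steel handle: 10 mm diameter, 74 mm long, parallel to the hinge. It turns easily between gripping fingers. With joint value q, in the stand's frame: x = 0, y = 150 cos(q) + 9 sin(q), z = 62 + 150 sin(q) - 9 cos(q) mm (z = 53 as found, 71 turned over). 48 mm are free between the bar and the mould's edge.
- mould_face (a point): centre of the mould's face, 61 mm from the hinge axis; z points out of the face, y away from the hinge. Dark metal mould, 136 mm along the hinge, 72 mm across (25 to 97 mm from the hinge), 18 mm thick behind the face; three pockets 14 mm deep, 43 mm apart.
- pan (a point): centre of the catch pan's floor, 6 mm above the worktop; axes of the stand. Inside the pan is 168 mm along x and 100 mm along y; its rim is 28 mm above the worktop.
- block_a_centre (a point): centre of a white cast block, 28 x 28 x 20 mm, 30 g. Stuck in the pocket at the stand's -x end. 6 mm stand proud of the face. Rubber pads hold it by friction against its weight and slow turning. Each free fall of the turned mould onto its posts, from about 80 mm at the handle (joint 2.55), jerks it 3 to 5 mm out; after 11 to 12 mm it drops into the pan, where its centre lies 16 to 20 mm above the worktop.
- block_a: the same block (origin at the centre of its underside)
- block_b_centre (a point): centre of a white cast block, 28 x 28 x 20 mm, 30 g. Stuck in the middle pocket. 6 mm stand proud of the face. Rubber pads hold it by friction against its weight and slow turning. Each free fall of the turned mould onto its posts, from about 80 mm at the handle (joint 2.55), jerks it 3 to 5 mm out; after 11 to 12 mm it drops into the pan, where its centre lies 16 to 20 mm above the worktop.
- block_b: the same block (origin at the centre of its underside)
- block_c_centre (a point): centre of a white cast block, 28 x 28 x 20 mm, 30 g. Stuck in the pocket at the stand's +x end. 6 mm stand proud of the face. Rubber pads hold it by friction against its weight and slow turning. Each free fall of the turned mould onto its posts, from about 80 mm at the handle (joint 2.55), jerks it 3 to 5 mm out; after 11 to 12 mm it drops into the pan, where its centre lies 16 to 20 mm above the worktop.
- block_c: the same block (origin at the centre of its underside)
- beaker: clear plastic beaker, 60 mm wide, 71 mm high; bystander; origin at its underside
- reagent: white square-shouldered bottle, 45 x 62 x 109 mm; bystander; origin at its underside
- petri: round covered dish, 64 mm wide, 15 mm high; bystander; origin at its underside

How it is judged:
At the end, for the whole second after the job is handed in: The mould lies turned over on its posts (joint above 3.0 rad) and all three blocks lie at rest inside the catch pan, their centres under 32 mm above the worktop (value of joint mould above 3 rad and height (world z) of each of block_a_centre, block_b_centre, block_c_centre below 0.032 m and x of block_a_centre in the frame of stand between -0.084 and 0.084 m and y of block_a_centre in the frame of stand between -0.116 and -0.016 m and linear speed of each of block_a, block_b, block_c below 0.03 m/s and x of block_b_centre in the frame of stand between -0.084 and 0.084 m and y of block_b_centre in the frame of stand between -0.116 and -0.016 m and x of block_c_centre in the frame of stand between -0.084 and 0.084 m and y of block_c_centre in the frame of stand between -0.116 and -0.016 m); the robot touches nothing.
It fails at once if the gripper touches a block (contact force between the fingers and block_a above 0.5 N or contact force between the fingers and block_b above 0.5 N or contact force between the fingers and block_c above 0.5 N).
It fails at once if the beaker, the bottle or the dish is pushed more than 40 mm or knocked over (distance of any of beaker, reagent, petri from where it was at the start of the episode above 0.04 m or angle between any of beaker, reagent, petri's own z axis and vertical above 0.5 rad).
It also fails if it takes over 67 s, if anything falls off the work surface, if the arm or the gripper's body presses on something with over 40 N, if the wrist force passes 120 N, or if a joint passes its speed limit or range.

## Working session

There is one attempt and no reset: what is moved stays moved. The work goes in short steps, each a Python script; the robot and the scene stay as the last script left them, time stands still between calls to the robot, and variables do not carry over. Pictures are saved under pics/ and viewed, at most 10 in all, crops included, and the job is handed in when it is done.

```bash
mkdir -p pics; ls
python3 - <<'E'
from rig import robot
import cv2
for n in("scene","top"):
    im=robot.grab_frame(n); cv2.imwrite(f"pics/{n}0.png",im[:,:,::-1]); c=robot.camera_info(n)
    print(n,{k:[round(float(x),4) for x in __import__('numpy').ravel(v)] for k,v in c.items()})
s=robot.get_state();print(s["time"],s["ee_pos"],s["tool_rot"])
E
```

```text
pics
scene {'fx': [593.1353], 'fy': [593.1353], 'cx': [310.644], 'cy': [239.763], 'dist': [-0.1566, 0.0, 0.0, 0.0, 0.0], 'rvec': [0.8669, -2.2255, 1.4001], 'tvec': [0.2963, 0.2551, 1.0766]}
top {'fx': [580.9594], 'fy': [580.9594], 'cx': [311.5898], 'cy': [233.8847], 'dist': [0.0551, 0.0, 0.0, 0.0, 0.0], 'rvec': [2.1038, -2.1626, 0.138], 'tvec': [-0.0721, 0.5159, 1.1309]}
0.1 [0.21819218 0.58535508 0.22391088] [[-9.37028388e-01  3.49253091e-01 -2.80690264e-04]
 [ 3.49253193e-01  9.37027851e-01 -1.00632688e-03]
 [-8.84481773e-05 -1.04098882e-03 -9.99999454e-01]]
```

View pics/scene0.png

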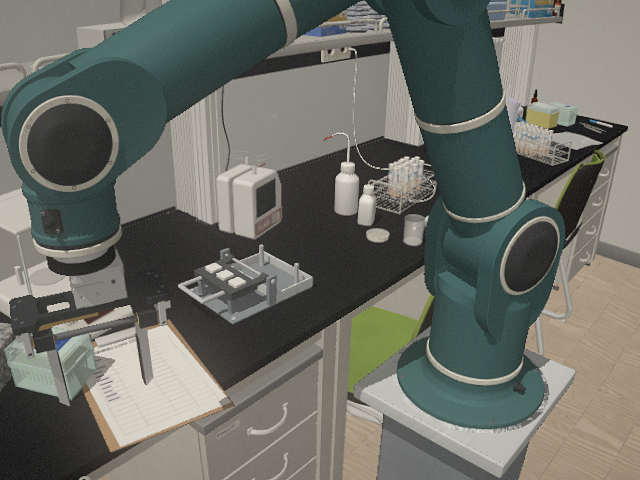

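View pics/top0.png

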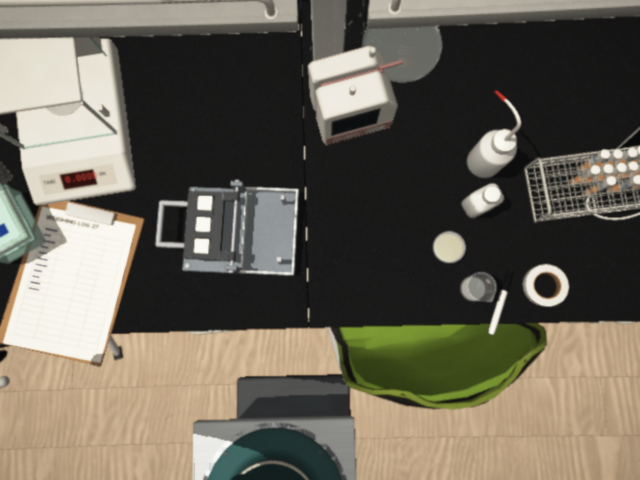

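The scene view shows the stand at about (245,285), with the handle on its left at (180–230, 285–318). In the top view the mould is at (210,230), the handle bar at x≈160, rows 201–246, and the pan to the right. The bystanders are well clear. I'll enlarge both crops for accurate pixels.

Run:
```python
import cv2,numpy as np
a=cv2.imread("pics/scene0.png")[235:335,165:325]; b=cv2.imread("pics/top0.png")[170:290,145:305]
a=cv2.resize(a,None,fx=5,fy=5,interpolation=2);b=cv2.resize(b,None,fx=5,fy=5,interpolation=2)
cv2.imwrite("pics/cs.png",a);cv2.imwrite("pics/ct.png",b)
```

```text
(no output)
```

View pics/cs.png

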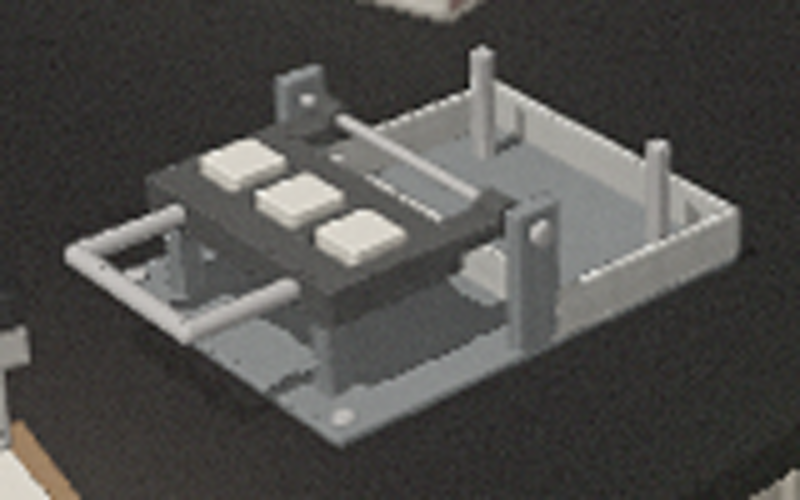

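View pics/ct.png

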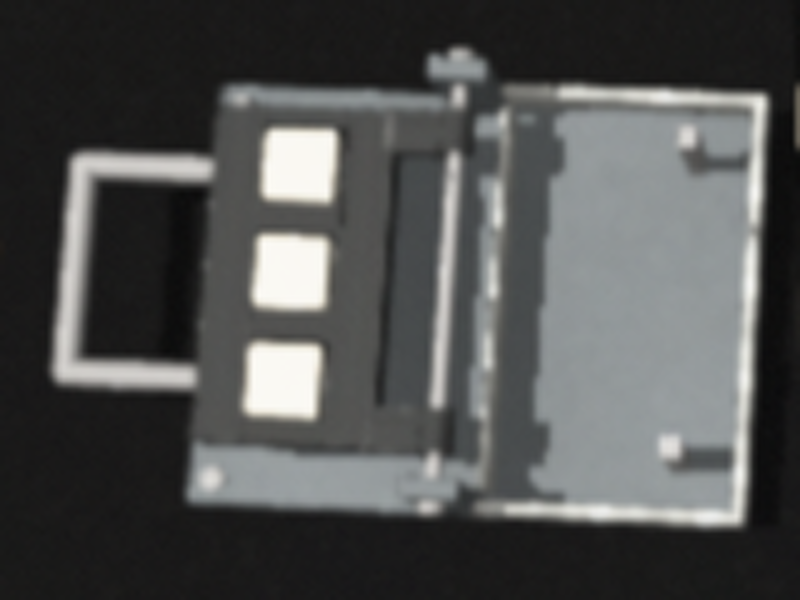

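In the crops, the bar corners, hinge ends, block tops and post tops are all clear in both views. I'll triangulate those pairs.

```bash
cat > h.py <<'E'
from rig import robot
import numpy as np,cv2
def cam(n):
    c=robot.camera_info(n);K=np.array([[c["fx"],0,c["cx"]],[0,c["fy"],c["cy"]],[0,0,1]])
    return K,np.array(c["dist"],float),np.array(c["rvec"],float),np.array(c["tvec"],float)
def P(n,px):
    K,d,r,t=cam(n); u=cv2.undistortPoints(np.array(px,float).reshape(-1,1,2),K,d)[:,0]
    return np.c_[cv2.Rodrigues(r)[0],t],u
def tri(n1,p1,n2,p2):
    A,u=P(n1,p1);B,v=P(n2,p2);X=cv2.triangulatePoints(A,B,u.T,v.T);return (X[:3]/X[3]).T
E
python3 - <<'E'
from h import *
s=np.array([[75,253],[185,335],[308,100],[540,235],[243,163],[299,198],[360,236],[482,50],[657,145]])/5-.4+[165,235]
t=np.array([[82,165],[65,372],[460,63],[430,503],[300,165],[290,272],[283,380],[688,135],[670,445]])/5-.4+[145,170]
X=tri("scene",s,"top",t)
K,d,r,tv=cam("top");e=cv2.projectPoints(X,r,tv,K,d)[0][:,0]-t
print(np.round(X,4),np.round(np.abs(e).max(),2))
h=X[:2].mean(0);b=X[4:7].mean(0)
ax=X[0]-X[1]+X[2]-X[3]+X[4]-X[6]+X[7]-X[8];yaw=np.arctan2(ax[1],ax[0])
ey=np.array([-np.sin(yaw),np.cos(yaw)])
print("yaw",yaw,"stand from handle",h[:2]-.150*ey,"blocks",b[:2]-.061*ey,"hinge",X[2:4].mean(0),'h',h)
E
```

```text
[[ 0.584   0.214   0.0546]
 [ 0.5009  0.2204  0.0522]
 [ 0.6172  0.0588  0.0596]
 [ 0.4431  0.0737  0.0615]
 [ 0.5791  0.1243  0.0652]
 [ 0.5361  0.1282  0.0656]
 [ 0.4932  0.131   0.0648]
 [ 0.5871 -0.0299  0.0631]
 [ 0.4633 -0.0206  0.0609]] 1.14
yaw -0.07956577117983292 stand from handle [0.53052462 0.06770385] blocks [0.53128684 0.06705022] hinge [0.53016733 0.06621759 0.06052621] h [0.5424469  0.21722929 0.05339316]
```

The fits agree: the bar is at z≈53 mm, the bar corners and the 43 mm block pitch check, and three independent estimates put the stand at about (0.531, 0.067), yaw −0.08. Next I'll grasp the bar and try a small lift.

```bash
cat >> h.py <<'E'
S=np.array([.5306,.0672]);yaw=-.0796
ex=np.array([np.cos(yaw),np.sin(yaw)]);ey=np.array([-np.sin(yaw),np.cos(yaw)])
R=np.array([[-ex[0],ey[0],0],[-ex[1],ey[1],0],[0,0,-1.]])
UP=.008
def bar(q,dz=0,dy=0):
    y=.150*np.cos(q)+.009*np.sin(q)+dy; z=.062+.150*np.sin(q)-.009*np.cos(q)+UP+dz
    return np.r_[S+y*ey,z]
def arc(q0,q1,v=.12,n=None):
    n=n or max(1,int(np.ceil(abs(q1-q0)/.16)));m=0
    for q in np.linspace(q0,q1,n+1)[1:]:
        robot.move_linear(bar(q),velocity=v)
        f=robot.get_state()["force"];m=max(m,np.linalg.norm(f))
        if m>50: print("force",f,"at",q);break
    return round(m,1)
def st(*k):
    s=robot.get_state();print(round(s["time"],1),np.round(s["ee_pos"],4),"F",np.round(s["force"],1),"open",round(s["opening"],4),"g",s["grasp_force"])
E
python3 - <<'E'
from h import *
for q in np.linspace(0,np.pi,6): print(q,robot.ik(bar(q),R) is not None)
robot.move_ptp(bar(0,.12),R);robot.gripper_to(.05);st()
cv2.imwrite("pics/w1.png",robot.grab_frame("wrist")[:,:,::-1])
# predicted bar ends in wrist view
K,d,r,t=cam("wrist");c=np.r_[S+.15*ey,.053]
print(cv2.projectPoints(np.array([c-np.r_[.037*ex,0],c,c+np.r_[.037*ex,0]]),r,t,K,d)[0][:,0])
E
```

```text
0.0 True
0.6283185307179586 True
1.2566370614359172 True
1.8849555921538759 True
2.5132741228718345 True
3.141592653589793 True
2.7 [0.5425 0.2167 0.181 ] F [0.  0.6 0.7] open 0.0502 g 0.0
[[323.00449405 197.90056068]
 [323.0138695  239.94422426]
 [323.02260781 279.1503636 ]]
```

View pics/w1.png

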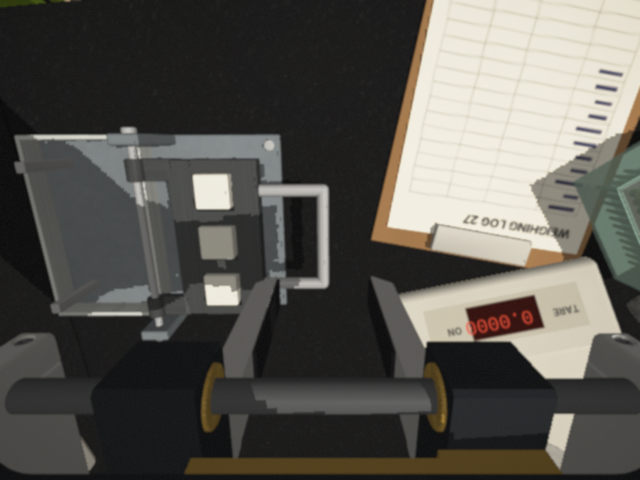

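The wrist view shows the bar at column ≈323, rows 186–287 (middle ≈237). The prediction was (323,240), so it agrees within about 2 mm, and the bar sits between the fingers. Next I'll grip and lift a little.

Run:
```python
from h import *
print(robot.move_linear(bar(0),velocity=.1,threshold=15));st()
robot.gripper_to(0);st()
print(arc(0,.5,v=.08));st()
cv2.imwrite("pics/s2.png",cv2.resize(robot.grab_frame("scene")[180:345,130:350,::-1],None,fx=3,fy=3))
```

```text
False
4.1 [0.5429 0.2168 0.0616] F [ 0.5  0.  -0.1] open 0.0504 g 0.0
4.8 [0.5425 0.2158 0.061 ] F [-1.2 -5.5  3.3] open 0.009 g 30.001544952392578
7.6
6.4 [0.5411 0.202  0.1351] F [-0.9 -4.7 -5.8] open 0.0087 g 29.99991238117218
```

View pics/s2.png

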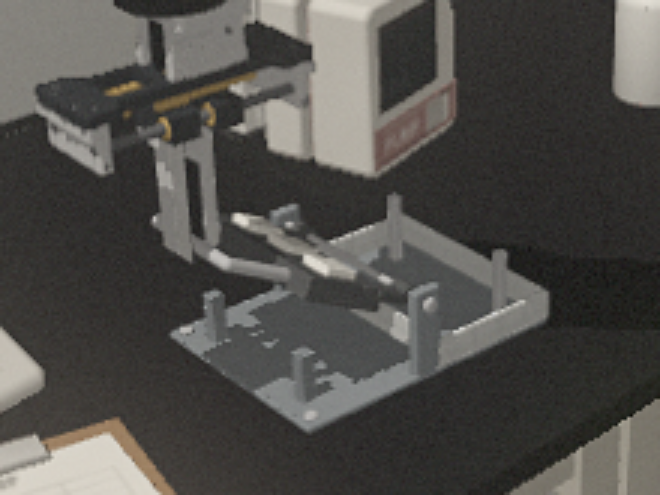

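The mould is lifted to about 30° in a firm grip with low forces (<8 N). I'll carry on over to 2.52 rad and do the first drop.

Run:
```python
from h import *
print(arc(.5,2.5,v=.12));st()
robot.gripper_to(.062);robot.pause(.5);st()
cv2.imwrite("pics/s3.png",cv2.resize(robot.grab_frame("scene")[180:345,130:350,::-1],None,fx=3,fy=3))
```

```text
13.7
10.9 [ 0.522  -0.0474  0.167 ] F [ 1.  -7.   3.8] open 0.0089 g 29.970640540122986
12.3 [ 0.5215 -0.0472  0.167 ] F [-1.  -0.1 -0.4] open 0.0623 g 0.0
```

View pics/s3.png

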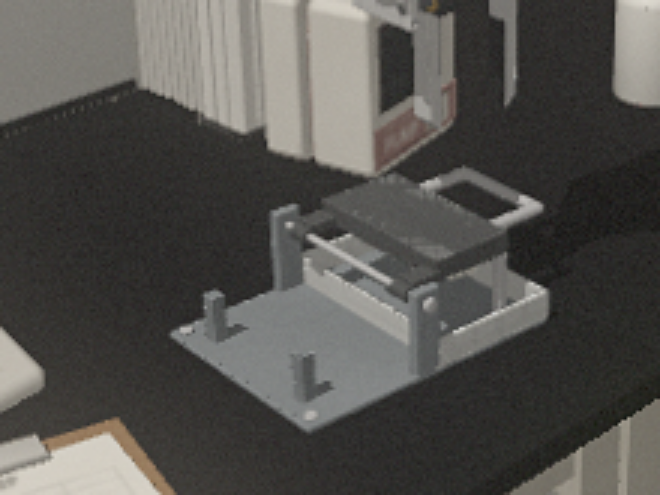

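The mould is turned over and resting on its posts, handle bar toward (540,208) in the crop and clear of the fingers. I'll do three more raps, checking the grip each time.

```bash
cat >> h.py <<'E'
def rap():
    robot.move_linear(bar(np.pi,.045),velocity=.2)
    robot.gripper_to(.045)
    if robot.move_linear(bar(np.pi),velocity=.12,threshold=15): print("touch");return False
    robot.gripper_to(0);s=robot.get_state()
    if not .006<s["opening"]<.013: print("no grip",s["opening"]);return False
    m=arc(np.pi,2.5,v=.12);f=robot.get_state()["opening"]
    robot.gripper_to(.062);robot.pause(.4);print("rap",m,f);st();return True
E
python3 - <<'E'
from h import *
for i in range(3):
    if not rap(): break
cv2.imwrite("pics/s4.png",cv2.resize(robot.grab_frame("scene")[180:345,130:350,::-1],None,fx=3,fy=3))
E
```

```text
rap 20.4 0.00897679899376379
17.3 [ 0.5215 -0.0472  0.167 ] F [0.1 0.2 0.9] open 0.0622 g 0.0
rap 20.6 0.00903391269292422
22.3 [ 0.5215 -0.0472  0.167 ] F [-0.1  0.7  0.4] open 0.062 g 0.0
rap 20.5 0.008993943515624941
27.3 [ 0.5215 -0.0472  0.167 ] F [-0.5 -0.6 -0.6] open 0.062 g 0.0
```

View pics/s4.png

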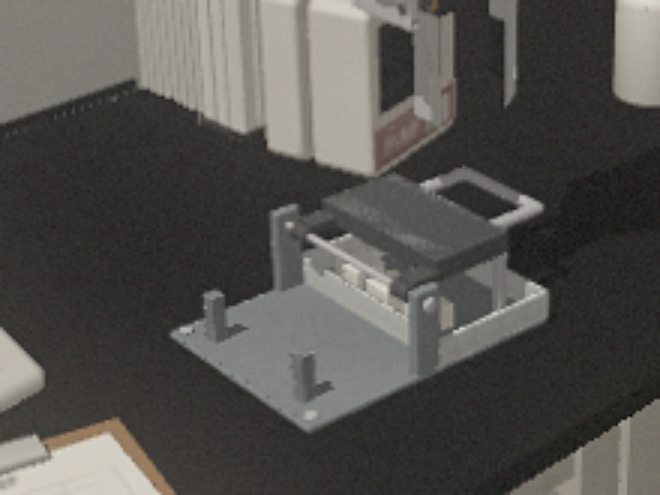

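Two blocks show in the pan at (350,272) and (378,288), with something pale beside the near post at (445,310). I'll add one more rap as margin, then look under the mould from the −y side with the wrist camera.

Run:
```python
from h import *
rap()
robot.move_linear(bar(2.5,.09),velocity=.2)
s=robot.get_state();T=np.array(s["tool_rot"]);p=np.array(s["ee_pos"])
K,d,r,t=cam("wrist");Rw=cv2.Rodrigues(r)[0];C=-Rw.T@t
off=T.T@(C-p);axis=T.T@Rw.T[:,2];print("cam in tool",np.round(off,3),np.round(axis,2))
tgt=np.r_[S-.061*ey,.02];ok=None
for deg in(45,40,50,35,30):
  for D in(.33,.38,.3):
    a=np.radians(deg);zt=np.r_[ey*np.sin(a),-np.cos(a)];xt=np.r_[-ex,0];Q=np.c_[xt,np.cross(zt,xt),zt]
    # camera at distance D from target along its own optical axis
    pos=tgt-D*(Q@axis)-Q@off
    if pos[2]>.14 and robot.ik(pos,Q) is not None: ok=(deg,D,pos,Q);break
  if ok:break
print(ok[:3] if ok else None)
if ok:
    robot.move_ptp(ok[2],ok[3]);st()
    cv2.imwrite("pics/w5.png",robot.grab_frame("wrist")[:,:,::-1])
```

```text
rap 19.2 0.008945852031318912
32.3 [ 0.5215 -0.0472  0.167 ] F [-0.2  0.3 -0.1] open 0.0622 g 0.0
cam in tool [ 0.083  0.    -0.16 ] [-0.28  0.    0.96]
(45, 0.38, array([ 0.49009021, -0.13633418,  0.16422612]))
33.9 [ 0.4902 -0.1354  0.164 ] F [0.2 0.2 0.7] open 0.062 g 0.0
```

View pics/w5.png

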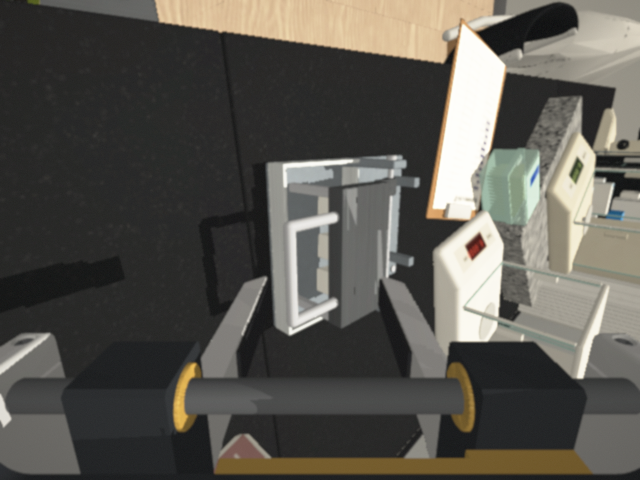

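The view from −y shows the handle at (310,270) and pale strips under the mould edge at column ≈323, rows 195–290. They are too small to separate here, so I'll combine enlarged crops from this view and the scene camera.

Run:
```python
from h import *
a=cv2.resize(cv2.imread("pics/w5.png")[170:330,285:355],None,fx=3.7,fy=3.7,interpolation=2)[:592]
s=cv2.resize(robot.grab_frame("scene")[250:300,225:300,::-1],None,fx=7,fy=7,interpolation=2)
g=np.zeros((600,800,3),np.uint8);g[:a.shape[0],:a.shape[1]]=a;g[:s.shape[0],265:265+s.shape[1]]=s
cv2.imwrite("pics/c6.png",g)
for n in("wrist","scene"):
    K,d,r,t=cam(n)
    for z in(.016,.05):
        X=[np.r_[S+x*ex-.061*ey,z] for x in(-.043,0,.043)]
        p=cv2.projectPoints(np.array(X),r,t,K,d)[0][:,0]
        q=(p-[285,170])*3.7 if n=="wrist" else (p-[225,250])*7+[265,0]
        print(n,z,np.round(q).tolist())
st()
```

```text
wrist 0.016 [[130.0, 123.0], [130.0, 264.0], [130.0, 397.0]]
wrist 0.05 [[217.0, 138.0], [214.0, 288.0], [211.0, 428.0]]
scene 0.016 [[655.0, 229.0], [571.0, 181.0], [490.0, 135.0]]
scene 0.05 [[654.0, 138.0], [569.0, 91.0], [487.0, 46.0]]
34.0 [ 0.4906 -0.1348  0.1648] F [-0.2  0.3  0.2] open 0.0619 g 0.0
```

View pics/c6.png

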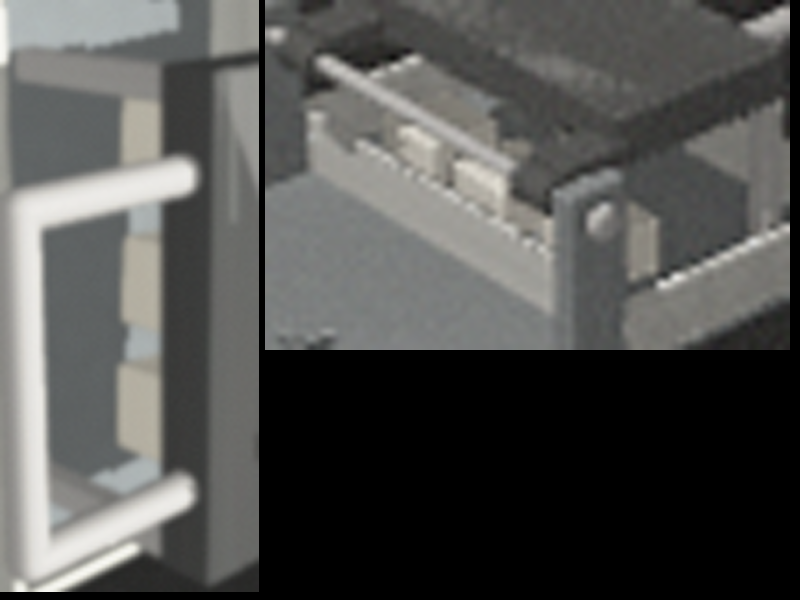

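The enlarged −y view shows three blocks side by side at (140,140), (140,283) and (140,408). That matches where blocks on the pan floor should appear (column ≈130); stuck blocks would show at column ≈214. The mould lies on its posts and the gripper is clear, so I'm handing in.

```bash
python3 -c "
from rig import robot
print(robot.sign_off())"
```

```text
the job is handed in; nothing more can be done
None
```

I handed the job in at about 34 s of the 67 s allowed: the mould lies turned over on its posts after five drops, all three blocks were seen on the pan floor, and the gripper is clear of everything (the hand-in returned no verdict).

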